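Chock the roller on the sloping rest

ROBOT

A 7-joint arm with a two-finger parallel gripper is mounted at the origin on the work surface. World frame = base frame: x ahead of the robot, y to its left, z up, the work surface at z = 0. Lengths are in m, angles in degrees, forces in N, time in s.
With the tool pointing down it reaches from about 0.425 to 0.875 m from the base axis. Payload 4.7 kg.
Tool frame: the origin (TCP) lies between the finger pads; the fingertips stand 19 mm ahead of it and the grasp point (between the pads) is the TCP; x points along the fingers, z is the direction in which the jaws open and shut, and the axes are right-handed (so a half turn about x gives the same grasp; the last joint's range is limited). The gripper opens to 87 mm and grips with 3 to 60 N. Pads are 19 mm wide; open, the fingers measure 117 mm over their backs; the gripper's body (75 mm by 190 mm) begins 51 mm behind the grasp point.
Start: joints at [67.615, 18.392, -4.016, 83.108, 1.295, 78.541, -3.26], TCP at [0.256, -0.597, 0.242] pointing down, gripper open.
Joint ranges: [-163.93, 163.93], [-17.29, 119.83], [-79.2, 71.16], [3.27, 140.29], [-89.18, 269.18], [5.43, 117.66], [-154.24, 154.24]. Speed limits (degrees/s): [147.25, 147.25, 180, 180, 180, 180, 180].

INTERFACE

Orientations are given as [roll, pitch, yaw] about the fixed x, y, z axes, in that order (R = Rz(yaw) Ry(pitch) Rx(roll)).
In Python, from cell import monitor, read_camera, camera_model, env, regions_of gives the robot as it stands. The module is installed in compiled form; this text tells all that it offers.
- The arm moves only by the tool step_arm, never from a script. Its argument "deltas" is a list of rows, each a list of 5 numbers: the gripper's target within -1 to 1 (fully open at 1, half-way at 0, shut at -1), then the shift along the tool's x, y, z in m, then the turn about the tool's x in degrees. A call has 1 to 12 rows; each row is the pose to reach, as a shift and turn from the pose commanded when the call began, along the tool's axes at that moment; what a row does not reach only later rows make up. A row lasts 1/8 s, in which the tool goes at most 62.5 mm and 10.7 degrees, less where a joint would pass 70% of its speed; a pose out of reach is approached as far as the arm can. A call with a gripper value outside its range is refused whole. The fingers move at their own pace and stop on an object; "newtons" is the grip in N (left out, the last holds). Time passes only in rows, so rows that repeat a pose let the fingers close. It gives the time, the measured TCP pose, the force and the opening at its end, in the units of the state.
- monitor.get_obs(): the state, without advancing time (a new reading comes with each control period).
- read_camera(name): name is "side" or "top"; returns (picture, depth): 420x560x3 uint8, red, green, blue; 420x560 float32, m along the optical axis (not along the pixel's ray), 0 where there is no reading.
- camera_model(name): a dict with "fx", "fy", "cx", "cy" (pixels), "k1" (the pictures are not rectified: a ray, as slopes to the right and down, at radius r is drawn at 1 + k1 r^2 times it, then the intrinsics apply), "xyz" and "attitude" of the camera in the world. Camera axes: x right, y down, z forward; pixel columns grow to the right and rows downward; lengths in m; the calibration is good to about 2 mm. A picture is of the moment at which its call begins. camera_model takes no time and is no camera call.
- env.sign_off(): hands the job in, once; it reports no verdict.
Trained networks look in the newest picture that a camera, given by its name, has taken for a name from the list of things; names that differ only in an ending like _2 or _b are one class to them, and where a whole thing is asked for, a point or a joint stands for the part that bears it (a point fixed in the world has none). Each returns a list of dicts, best first, with "p" (0 to 1); they miss things now and then, are a little off and sometimes report something else, mostly with a low value. They report only what shows in the picture. A call takes as long as a camera call. They do not tell look-alikes from the thing itself.
- regions_of(camera, thing): "pixels" (420x560 bool, what is visible of it) and "pixel" ([column, row] in pixels, amid what is visible of it).
The state is a dict: "time_s": time; "qpos": joint angles; "joint_velocities": joint speeds; "effort": joint torques, N m; "tool_pos": TCP position; "tool_rot": TCP orientation; "force": force on the tool from outside, world axes, zero at the start; "wrist_torque": the same for the moment, N m; "grip_width": finger opening in m.
Only numpy, scipy, OpenCV 4.12 (cv2) and the standard library are available. Lean on these libraries where they do the work, as an engineer would, in place of code of your own. Each camera call takes 0.05 s, during which the arm holds its last target. There are 200 camera calls.

TASK

Put the grey chock on the middle of the sloping mat, lying square across the slope. Only then take the aluminium roller out of its saddle and lay it on the mat against the chock's uphill side, so that it stays there by itself when you let go. Leave the glass jar undisturbed.

Things in the scene. Friction and masses are not known exactly. Their poses are not given: they have to be found in the camera images.
- rest_mid (a point): Centre of the top of the black mat (240 mm along x, 200 mm along y) on a fixed aluminium sloping rest, 260 by 220 mm. The point is 30 mm above the table. Its z is vertical, its x level and pointing uphill, its y across the slope: the mat is a plane rising 5 degrees towards +x. It has no rim: a loose roller rolls off its low -x end, the one nearer the robot.
- chock_mid (a point): Loose hard grey chock, 0.1 kg: roof-shaped bar 50 mm long (its y), 34 high (z), 48 wide at the foot and 20 at the flat top (x), long sides sloping 65 degrees, same either way round. Its flat upright end faces, 50 mm apart, are the grip. Point: its centre, 17 mm above its underside. Starts on the table left or right of the rest.
- roller_mid (a point): Loose aluminium cylinder, 0.3 kg, 50 mm diameter, 60 long (its y axis), flat ends; point at its centre. Starts lying in a fixed grey saddle 56 by 30 mm with 13 mm high ribs at its round sides, centre 29 mm above the table, end faces free to grip. Lying against the chock, its centre is 42 mm up the slope from the chock's and 25 mm off the mat.
- jar: Glass jar with a steel screw lid, 68 mm in diameter, 95 mm high, standing on the table off to the far left; origin at the centre of its underside. Not to be disturbed.
There are look-alikes about, which are no part of the job. Leave any purple look-alike of the part that bears roller_mid alone.

How it is judged (in metres and radians):
On the way:
1. the chock lies let go on the middle of the mat, while the roller is still in its saddle (horizontal distance between chock_mid and rest_mid below 0.045 m and angle between the y axis of chock_mid and the y axis of rest_mid, either way round below 0.3 rad and angle between chock_mid's own z axis and vertical below 0.15 rad and contact force between chock and rest above 0.3 N and contact force between chock and the fingers below 0.05 N and linear speed of chock below 0.02 m/s and distance of roller_mid from where it was at the start of the episode below 0.015 m), for 0.2 s.
At the end, for the whole second after the job is handed in: The chock lies flat within 50 mm of the mat's centre, within 17 degrees of square across the slope; the roller lies on the mat resting against the chock (centres within 55 mm in plan), its axis within 17 degrees of square across the slope; both at rest (under 10 mm/s) (horizontal distance between chock_mid and rest_mid below 0.05 m and angle between the y axis of each of chock_mid, roller_mid and the y axis of rest_mid, either way round below 0.3 rad and angle between chock_mid's own z axis and vertical below 0.15 rad and horizontal distance between roller_mid and chock_mid below 0.055 m and contact force between roller and chock above 0.03 N and contact force between roller and rest above 0.3 N and linear speed of each of roller, chock below 0.01 m/s); the robot touches nothing.
It fails at once if the glass jar is shifted by more than 25 mm or tipped by more than 15 degrees (distance of jar from where it was at the start of the episode above 0.025 m or angle between jar's own z axis and vertical above 0.26 rad).
It also fails if it takes over 64 s, if anything falls off the work surface, if the arm or the gripper's body presses on something with over 40 N, if the wrist force passes 120 N, or if a joint passes its speed limit or range.

## Working session

There is one attempt and no reset: what is moved stays moved. The work goes in short steps, Python scripts to look and compute and a tool call to move; the robot and the scene stay as the last step left them, time stands still between calls to the robot, and variables do not carry over. Pictures are saved under pics/ and viewed, about 8 in all and at most 12, crops included, and the job is handed in when it is done.

Besides the shell and the picture viewer there is one more tool, called as name([rows], argument=value, ...), one row to a line, values as JSON. step_arm: Moves the arm, as the interface text tells. Its arguments: {"type":"object","properties":{"deltas":{"type":"array"},"newtons":{"type":"number"}},"required":["deltas"]}

```bash
mkdir -p pics; cat > h.py <<'E'
import numpy as np, cv2
from scipy.spatial.transform import Rotation as R
from cell import monitor, read_camera, camera_model, env, regions_of
def rot(a): return R.from_euler('xyz',a,degrees=True).as_matrix()
def cloud(name,depth):
    m=camera_model(name); v,u=np.mgrid[:420,:560]
    x=(u-m['cx'])/m['fx']; y=(v-m['cy'])/m['fy']; X,Y=x.copy(),y.copy()
    for _ in range(20):
        s=1+m['k1']*(X*X+Y*Y); X,Y=x/s,y/s
    P=np.stack([X*depth,Y*depth,depth],-1)
    W=P@rot(m['attitude']).T+np.array(m['xyz']); W[depth<=0]=np.nan
    return W
def save(n,p): cv2.imwrite('pics/'+n,p[...,::-1])
E
python3 - <<'E'
from h import *
o=monitor.get_obs();print(o['time_s'],o['tool_pos'],o['tool_rot'],o['grip_width'],o['force'])
ims=[]
for c in('top','side'):
    print(c,camera_model(c)); p,d=read_camera(c); ims.append(p); np.savez(c+'0.npz',p=p,d=d); W=cloud(c,d)
    for t in('rest_mid','chock_mid','roller_mid','jar'):
        for r in regions_of(c,t)[:5]:
            w=W[r['pixels']]; print(c,t,round(r['p'],2),np.round(r['pixel']),r['pixels'].sum(),np.round(np.nanmedian(w,0),3),'ztop',np.round(np.nanpercentile(w[:,2],95),3))
    save(c+'0.png',p)
E
```

```text
0.0 [ 0.25574825 -0.59703042  0.24048239] [-176.87558991   89.89339442  116.31898667] 0.08675124093183614 [ 0.08753029  0.31240979 -0.23463919]
top {'fx': 417.52875719671187, 'fy': 417.52875719671187, 'cx': 274.4716149572466, 'cy': 210.31670672925662, 'k1': 0.04338413649237589, 'xyz': array([0.48978949, 0.03107641, 1.14766436]), 'attitude': array([-175.07470157,    1.3443481 ,  -91.28834285])}
top rest_mid 0.98 [293. 210.] 7763 [0.585 0.001 0.029] ztop 0.039
top rest_mid 0.74 [391. 246.] 330 [ 0.484 -0.257  0.03 ] ztop 0.036
top chock_mid 0.55 [394. 245.] 402 [ 0.484 -0.259  0.027] ztop 0.036
top roller_mid 0.64 [152. 210.] 483 [0.599 0.382 0.044] ztop 0.051
top roller_mid 0.58 [184. 232.] 465 [0.53  0.286 0.049] ztop 0.055
top roller_mid 0.56 [177. 162.] 712 [0.709 0.313 0.092] ztop 0.097
top roller_mid 0.55 [193. 276.] 438 [0.423 0.269 0.045] ztop 0.051
top jar 0.63 [177. 162.] 688 [0.708 0.312 0.092] ztop 0.097
side {'fx': 389.43044069718906, 'fy': 389.43044069718906, 'cx': 279.7737426626179, 'cy': 206.8731589694319, 'k1': -0.07486965614287121, 'xyz': array([ 0.35103962, -0.67435346,  0.47275378]), 'attitude': array([-117.56152847,   -0.92214717,  -17.58964791])}
side rest_mid 0.7 [287. 246.] 7870 [ 0.577 -0.029  0.029] ztop 0.04
side chock_mid 0.96 [274. 340.] 1180 [ 0.477 -0.274  0.023] ztop 0.036
side roller_mid 0.79 [235. 184.] 459 [0.526 0.271 0.039] ztop 0.056
side roller_mid 0.79 [196. 192.] 491 [0.42  0.256 0.036] ztop 0.052
side roller_mid 0.63 [252. 165.] 345 [0.597 0.364 0.037] ztop 0.052
side jar 0.59 [293. 168.] 773 [0.706 0.298 0.057] ztop 0.097
```

```bash
python3 - <<'E'
from h import *
p=np.load('top0.npz')['p'];q=np.load('side0.npz')['p']
a=cv2.resize(p[130:310,120:300],(400,400),interpolation=2);b=cv2.resize(p[120:300,220:400+40],(400,327),interpolation=2)
c=cv2.resize(q[140:220,170:330],(400,200),interpolation=2)
im=np.zeros((600,800,3),np.uint8);im[:400,:400]=a;im[:327,400:]=b;im[400:,:400]=c
d=cv2.resize(q[290:390,200:350],(390,260),interpolation=2);im[335:595,405:795]=d
save('mix0.png',im)
E
```

```text
(no output)
```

View pics/mix0.png

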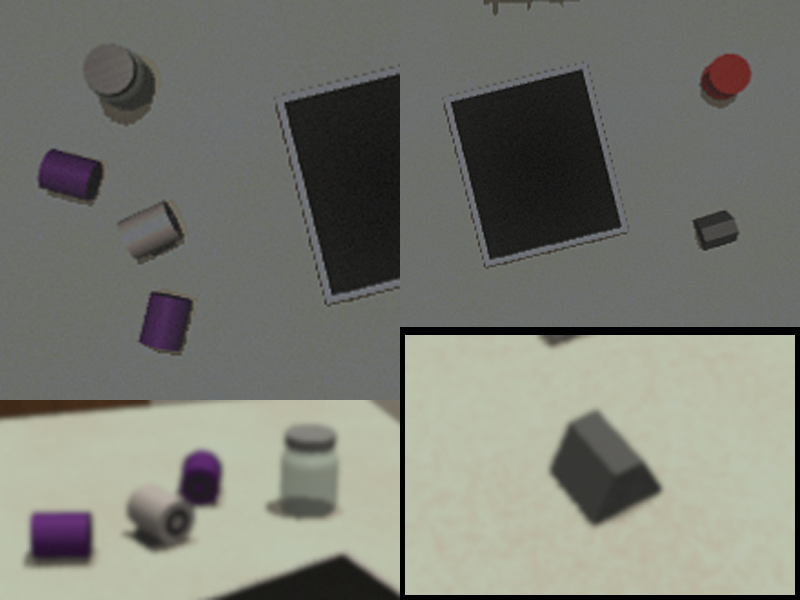

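View pics/top0.png

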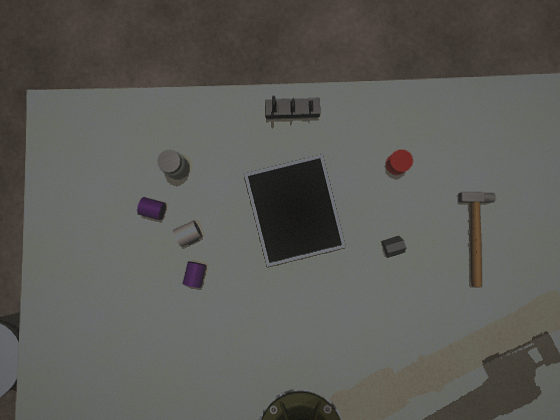

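The top view shows what could be taken for the roller: purple cylinders at (152,209) and (194,275), the jar lid at (172,163), and the bare aluminium cylinder at (187,233). I choose the aluminium one. The only chock is grey, at (394,246). The mat is centred near (294,210). The red disc, hammer and rack are not involved.

```bash
cat >> h.py <<'E'
def rect(xy,res=2000):
    (c,s,a)=cv2.minAreaRect((np.asarray(xy)*res).astype(np.float32)); return np.array(c)/res,np.array(s)/res,a
def near(W,c,r,z0,z1):
    m=(np.hypot(W[...,0]-c[0],W[...,1]-c[1])<r)&(W[...,2]>z0)&(W[...,2]<z1); return W[m]
def ang(xy):
    d=xy-xy.mean(0); w,v=np.linalg.eigh(d.T@d/len(d)); return np.degrees(np.arctan2(v[1,1],v[0,1]))%180,np.sqrt(w)
E
python3 - <<'E'
from h import *
for c in('top','side'):
    z=np.load(c+'0.npz');p,W=z['p'],cloud(c,z['d'])
    # mat
    m=(p.max(-1)<60)&(np.hypot(W[...,0]-.585,W[...,1])<.2)&(W[...,2]>.012)&(W[...,2]<.05)
    m=cv2.morphologyEx(m.astype(np.uint8),cv2.MORPH_OPEN,np.ones((3,3)))>0
    n,l,st,_=cv2.connectedComponentsWithStats(m.astype(np.uint8)); m=l==1+np.argmax(st[1:,4])
    w=W[m]; A=np.c_[w[:,:2],np.ones(len(w))]; g=np.linalg.lstsq(A,w[:,2],rcond=None)[0]
    r=rect(w[:,:2]); print(c,'mat',r,'z',r[0]@g[:2]+g[2],'slope',np.degrees(np.arctan(np.hypot(*g[:2]))),'uphill yaw',np.degrees(np.arctan2(g[1],g[0])))
    for nm,cc,zs in(('chock',(.484,-.262),(.012,.029)),('roller',(.53,.285),(.02,.04))):
        a=near(W,cc,.06,.008,.07); t=a[a[:,2]>zs[1]]
        print(nm,len(a),'all',rect(a[:,:2]),'top',rect(t[:,:2]),ang(t[:,:2]),t.mean(0),'zmax',np.percentile(a[:,2],97))
    print('table z',np.nanmedian(near(W,(.5,.12),.03,-.02,.02)[:,2]))
E
```

```text
top mat (array([0.58638806, 0.00147006]), array([0.24109193, 0.20095824]), 12.738012313842773) z 0.029349536404128504 slope 4.991258768183911 uphill yaw 12.720643038238345
chock 347 all (array([ 0.4840842 , -0.26085703]), array([0.0458546 , 0.05326431]), 15.435636520385742) top (array([ 0.48448816, -0.26095294]), array([0.02564856, 0.05237571]), 16.282381057739258) (np.float64(105.28756482961336), array([0.00692507, 0.01532355])) [ 0.48374517 -0.26081575  0.03331411] zmax 0.03682769271281583
roller 475 all (array([0.53053387, 0.29003687]), array([0.04943048, 0.06202878]), 26.23188018798828) top (array([0.53103632, 0.29006766]), array([0.04429183, 0.06180558]), 23.101320266723633) (np.float64(113.61486968307163), array([0.0123099 , 0.01788205])) [0.53090303 0.28957439 0.04950839] zmax 0.0559596758295075
table z -0.0007866706915935495
side mat (array([ 0.58574774, -0.00153981]), array([0.23523695, 0.19691174]), 12.417216300964355) z 0.031428594390596296 slope 5.026963092447706 uphill yaw 13.527425517414574
chock 982 all (array([ 0.48270496, -0.26213922]), array([0.04439249, 0.05272271]), 16.895891189575195) top (array([ 0.48366028, -0.26186566]), array([0.02661218, 0.05144856]), 16.64055633544922) (np.float64(108.5574470965875), array([0.00711124, 0.01524917])) [ 0.48251642 -0.26524085  0.03409653] zmax 0.03623821719426221
roller 481 all (array([0.53124951, 0.29008163]), array([0.05287688, 0.06475296]), 24.87264633178711) top (array([0.52775391, 0.28789255]), array([0.04318348, 0.06554626]), 30.218578338623047) (np.float64(126.7025125414809), array([0.01016402, 0.02006669])) [0.52684095 0.28084299 0.04969975] zmax 0.05603156526480344
table z 0.0018783885400304179
```

```bash
cat >> h.py <<'E'
def plan(x,y,z,jaw):
    o=monitor.get_obs(); M=rot(o['tool_rot']); d=M.T@(np.array([x,y,z])-o['tool_pos'])
    j=np.degrees(np.arctan2(M[1,2],M[0,2])); t=-((jaw-j+90)%180-90)
    print('t',round(o['time_s'],2),'pos',np.round(o['tool_pos'],4),'jawdir',round(j,1),'delta',np.round(d,4),'turn',round(t,1),'alt',round(t-180*np.sign(t),1),'q7',round(o['qpos'][6],1),'w',round(o['grip_width'],4),'F',np.round(o['force'],1))
E
python3 -c "
from h import *
print(np.round(rot(monitor.get_obs()['tool_rot']),3))
plan(.484,-.261,.12,106.3)"
```

```text
[[-0.     0.919  0.394]
 [-0.     0.394 -0.919]
 [-1.    -0.    -0.   ]]
t 0.5 pos [ 0.256  -0.5975  0.2416] jawdir -66.8 delta [ 0.1215  0.3421 -0.2194] turn 6.9 alt -173.1 q7 -3.3 w 0.0868 F [-0.  -0.7 -0.4]
```

step_arm([
  [1,0.02,0.05,-0.03,2],
  [1,0.04,0.1,-0.06,4],
  [1,0.06,0.15,-0.09,7],
  [1,0.08,0.2,-0.12,7],
  [1,0.1,0.25,-0.16,7],
  [1,0.12,0.3,-0.19,7],
  [1,0.122,0.342,-0.219,7],
  [1,0.122,0.342,-0.219,7],
  [1,0.122,0.342,-0.219,7],
], newtons=15)

```text
time_s: 1.62
tool_pos: [0.4839, -0.2621, 0.1197]
tool_rot: [-27.2, 89.9, -101.0]
force: [0.1, -1.4, -0.7]
grip_width: 0.0868
```

```bash
python3 -c "
from h import *
plan(.484,-.261,.024,106.3)
p,d=read_camera('side');W=cloud('side',d)
save('s1.png',cv2.resize(p[220:420,180:380],(600,600),interpolation=2))
a=near(W,(.483,-.262),.04,.008,.036);print(len(a),a[a[:,2]>.029].mean(0) if len(a) else '')
"
```

```text
t 1.62 pos [ 0.4839 -0.2621  0.1197] jawdir -73.8 delta [ 0.0957  0.0004 -0.0011] turn -0.1 alt 179.9 q7 -51.6 w 0.0868 F [ 0.1 -1.4 -0.7]
925 [ 0.48205543 -0.26471789  0.03384134]
```

View pics/s1.png

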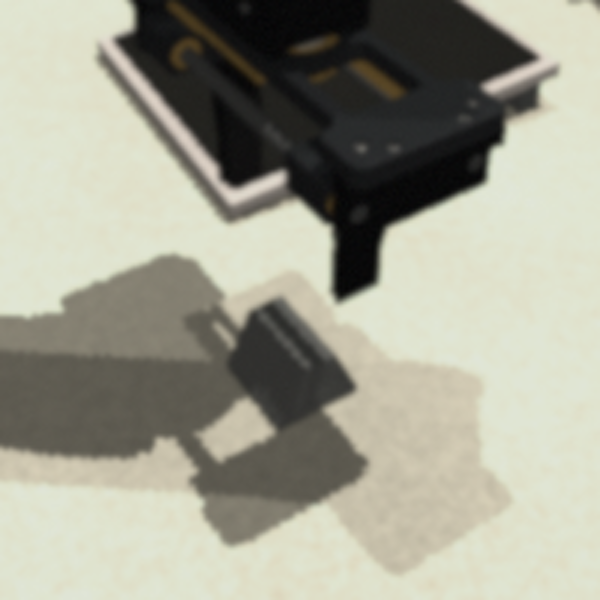

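The crop shows the open gripper above the chock (crop about 290,365), with its jaws in line with the chock's long axis and the table clear around it. I go down and grip.

step_arm([
  [1,0.04,0,-0.001,0],
  [1,0.075,0,-0.001,0],
  [1,0.096,0,-0.001,0],
  [1,0.096,0,-0.001,0],
  [-1,0.096,0,-0.001,0],
  [-1,0.096,0,-0.001,0],
  [-1,0.096,0,-0.001,0],
  [-1,0.096,0,-0.001,0],
  [-1,0.06,0,-0.001,0],
  [-1,0.0,0,-0.001,0],
  [-1,0.0,0,-0.001,0],
], newtons=15)

```text
time_s: 3.05
tool_pos: [0.4873, -0.2621, 0.1248]
tool_rot: [43.1, 89.4, -30.7]
force: [0.6, 0.3, -1.3]
grip_width: 0.0498
```

```bash
python3 -c "
from h import *
plan(.586,.001,.12,103)
"
```

```text
t 3.05 pos [ 0.4873 -0.2621  0.1248] jawdir -73.8 delta [ 0.0043  0.1682 -0.2251] turn 3.2 alt -176.8 q7 -51.7 w 0.0498 F [ 0.6  0.3 -1.3]
```

step_arm([
  [-1,0,0.04,-0.05,1],
  [-1,0,0.08,-0.1,2],
  [-1,0,0.115,-0.15,3],
  [-1,0,0.15,-0.2,3],
  [-1,0,0.171,-0.224,3],
  [-1,0,0.171,-0.224,3],
  [-1,0,0.171,-0.224,3],
])

```text
time_s: 3.92
tool_pos: [0.5847, 0.0012, 0.1184]
tool_rot: [-80.6, 89.9, -157.4]
force: [0.8, -0.8, -0.6]
grip_width: 0.0499
```

```bash
python3 - <<'E'
from h import *
plan(.586,.001,.057,103)
p,d=read_camera('side');W=cloud('side',d); save('s2.png',cv2.resize(p[130:330,180:380],(600,600),interpolation=2))
a=near(W,(.586,.001),.05,.08,.14); print(len(a),np.percentile(a[:,2],[1,5,50,95]),rect(a[:,:2]))
for r in regions_of('side','chock_mid')[:2]:
    w=W[r['pixels']]; print(r['p'],r['pixel'],np.nanpercentile(w,[2,50,98],axis=0))
E
```

```text
t 3.92 pos [0.5847 0.0012 0.1184] jawdir -76.8 delta [0.0614 0.0014 0.0005] turn 0.2 alt -179.8 q7 -86.4 w 0.0499 F [ 0.8 -0.8 -0.6]
751 [0.08414943 0.08633378 0.11092991 0.13628421] (array([ 0.57831311, -0.00308474]), array([0.04764175, 0.07690916]), 30.487258911132812)
0.6 [280.2, 209.6] [[ 0.55841165 -0.02760466  0.08456583]
 [ 0.57306226 -0.00818081  0.10100437]
 [ 0.60686643  0.022507    0.11848705]]
```

View pics/s2.png

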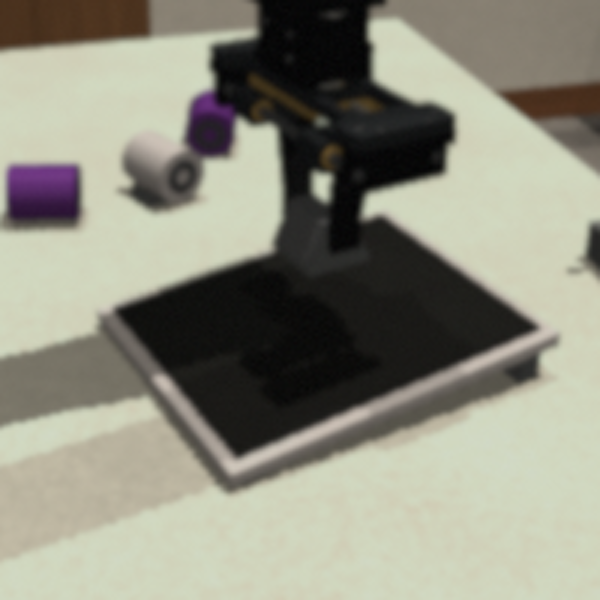

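The crop shows the chock held level between the fingers above the mat (crop 320,240). It sits low in the jaws: its underside is about 34 mm below the TCP, not 24. I lower in two stages and watch the force.

step_arm([
  [-1,0.03,0.001,0,0],
  [-1,0.045,0.001,0,0],
  [-1,0.05,0.001,0,0],
  [-1,0.05,0.001,0,0],
])

```text
time_s: 4.53
tool_pos: [0.5865, 0.0022, 0.0696]
tool_rot: [-73.6, 90.0, -150.5]
force: [1.2, -0.3, 0.5]
grip_width: 0.0496
```

```bash
python3 - <<'E'
from h import *
plan(.586,.001,.057,103)
p,d=read_camera('side');W=cloud('side',d)
for r in regions_of('side','chock_mid')[:2]:
    w=W[r['pixels']]; print(r['p'],r['pixel'],np.nanpercentile(w,[2,50,98],axis=0))
E
```

```text
t 4.53 pos [0.5865 0.0022 0.0696] jawdir -76.8 delta [ 0.0126 -0.0008  0.001 ] turn 0.2 alt -179.8 q7 -87.8 w 0.0496 F [ 1.2 -0.3  0.5]
0.91 [282.7, 226.8] [[ 0.56165283 -0.02688324  0.03548767]
 [ 0.57536861 -0.00720271  0.05298529]
 [ 0.60789994  0.02461853  0.06982655]]
```

step_arm([
  [-1,0.002,0,0,0],
  [-1,0.004,0,0,0],
  [-1,0.004,0,0,0],
])

```text
time_s: 5.0
tool_pos: [0.5866, 0.0024, 0.0667]
tool_rot: [-5.1, 90.0, -81.9]
force: [-3.3, -0.4, 5.4]
grip_width: 0.0498
```

Contact at 5 N, so I release and rise.

step_arm([
  [0.3,0.001,0,0,0],
  [0.6,0.001,0,0,0],
  [1,0.001,0,0,0],
  [1,0.001,0,0,0],
  [1,-0.04,0,0,0],
  [1,-0.1,0,0,0],
  [1,-0.1,0,0,0],
])

```text
time_s: 5.88
tool_pos: [0.5901, 0.003, 0.1712]
tool_rot: [74.0, 89.4, -2.8]
force: [0.1, 1.3, 0.7]
grip_width: 0.0869
```

```bash
python3 - <<'E'
from h import *
plan(.531,.290,.16,115)
p,d=read_camera('side');W=cloud('side',d); save('s3.png',cv2.resize(p[130:330,180:380],(600,600),interpolation=2))
for r in regions_of('side','chock_mid')[:2]:
    w=W[r['pixels']]; t=w[w[:,2]>.059]; print(r['p'],r['pixel'],np.nanpercentile(w,[2,50,98],axis=0),rect(t[:,:2]),ang(t[:,:2]))
E
```

```text
t 5.88 pos [0.5901 0.003  0.1712] jawdir -76.8 delta [ 0.0104  0.0079 -0.293 ] turn -11.8 alt 168.2 q7 -85.4 w 0.0869 F [0.1 1.3 0.7]
0.74 [284.1, 228.7] [[ 0.5631162  -0.02574476  0.0324494 ]
 [ 0.57913341 -0.01403557  0.05216565]
 [ 0.60869043  0.02330749  0.06678489]] (array([0.58368744, 0.00214963]), array([0.02450384, 0.05163177]), 12.675728797912598) (np.float64(104.96719361783022), array([0.00686576, 0.01582358]))
```

View pics/s3.png

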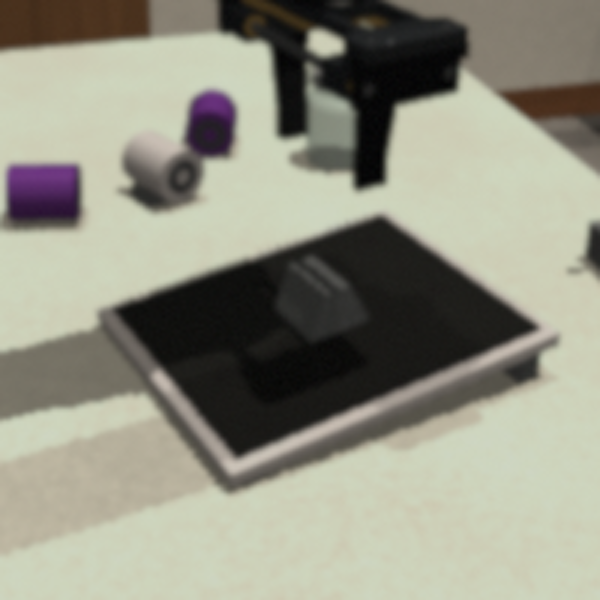

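The crop shows the chock let go, flat on the middle of the mat (crop 322,300) and square across the slope. The roller is still in its saddle (crop 160,168). Next I go above the roller.

step_arm([
  [1,0,0.002,-0.05,-3],
  [1,0,0.004,-0.1,-6],
  [1,0,0.006,-0.15,-9],
  [1,0,0.008,-0.2,-12],
  [1,0.01,0.01,-0.25,-12],
  [1,0.03,0.011,-0.293,-12],
  [1,0.03,0.011,-0.293,-12],
  [1,0.03,0.011,-0.293,-12],
])

```text
time_s: 6.98
tool_pos: [0.5298, 0.2893, 0.1339]
tool_rot: [-78.7, 89.8, -143.5]
force: [0.3, 0.2, -0.4]
grip_width: 0.087
```

```bash
python3 - <<'E'
from h import *
plan(.531,.290,.032,115)
p,d=read_camera('side');W=cloud('side',d); save('s4.png',cv2.resize(p[120:240,160:320],(800,600),interpolation=2))
for r in regions_of('side','roller_mid')[:4]:
    w=W[r['pixels']]; t=w[w[:,2]>.045]; print(r['p'],r['pixel'],np.nanpercentile(w,[2,50,98],axis=0),rect(t[:,:2]))
E
```

```text
t 6.97 pos [0.5298 0.2893 0.1339] jawdir -64.8 delta [ 0.1019  0.0017 -0.0002] turn 0.2 alt -179.8 q7 -106.0 w 0.087 F [ 0.3  0.2 -0.4]
0.95 [235.4, 181.8] [[0.500108   0.2550895  0.01117226]
 [0.52764218 0.26970514 0.04022024]
 [0.56199474 0.31162482 0.05613355]] (array([0.52703949, 0.2879458 ]), array([0.03713647, 0.06497168]), 30.017120361328125)
0.87 [250.9, 170.5] [[0.57193737 0.35313066 0.00856734]
 [0.59504211 0.36225762 0.03650297]
 [0.62267533 0.40130216 0.0522694 ]] (array([0.5979494 , 0.37925528]), array([0.05245982, 0.0325917 ]), 67.48514556884766)
0.76 [195.3, 193.6] [[0.3904864  0.24331882 0.00927828]
 [0.42059509 0.25550764 0.03699258]
 [0.45227166 0.28165238 0.05227099]] (array([0.42072311, 0.26747095]), array([0.02837288, 0.05842052]), 77.7322769165039)
```

View pics/s4.png

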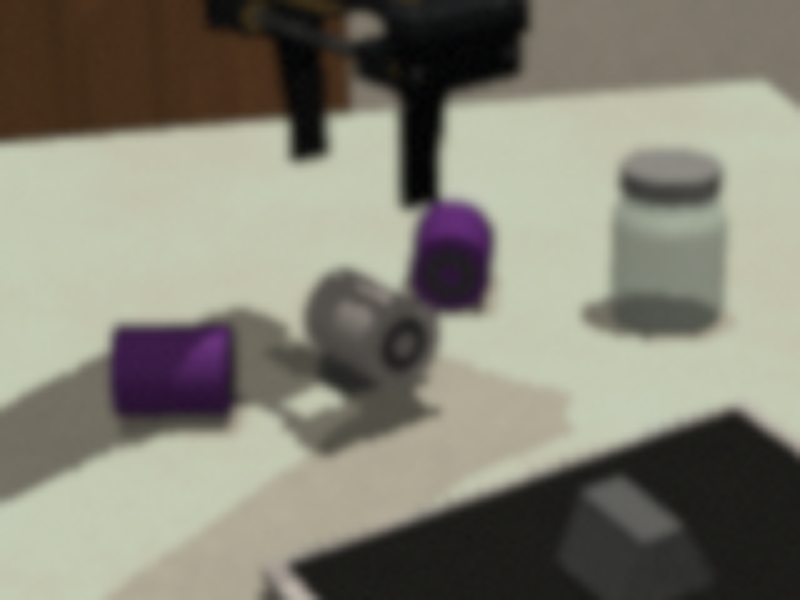

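The crop shows the aluminium roller in its saddle (crop 370,330) with the open fingers above it. The purple look-alikes are at crop (172,370) and (452,255), clear of the descent.

step_arm([
  [1,0.04,0.001,0,0],
  [1,0.08,0.001,0,0],
  [1,0.1,0.001,0,0],
  [1,0.102,0.001,0,0],
  [1,0.102,0.001,0,0],
], newtons=25)

```text
time_s: 7.7
tool_pos: [0.5323, 0.291, 0.0348]
tool_rot: [91.0, 89.9, 26.2]
force: [0.0, 0.8, 0.3]
grip_width: 0.0873
```

step_arm([
  [-1,0,0,0,0],
  [-1,0,0,0,0],
  [-1,0,0,0,0],
  [-1,0,0,0,0],
], newtons=25)

```text
time_s: 8.2
tool_pos: [0.5314, 0.2907, 0.0338]
tool_rot: [60.8, 90.0, -4.0]
force: [-0.6, 0.2, 1.2]
grip_width: 0.06
```

step_arm([
  [-1,-0.02,0,0,0],
  [-1,-0.05,0,0,0],
  [-1,-0.08,0,0,0],
  [-1,-0.11,0,0,0],
  [-1,-0.11,0,0,0],
  [-1,-0.11,0,0,0],
])

```text
time_s: 8.95
tool_pos: [0.5305, 0.2901, 0.1425]
tool_rot: [-77.3, 89.9, -142.1]
force: [-0.1, -0.1, -4.8]
grip_width: 0.0601
```

```bash
python3 - <<'E'
from h import *
p,d=read_camera('side');W=cloud('side',d)
plan(.585+.048*np.cos(np.radians(12.8)),.0025+.048*np.sin(np.radians(12.8)),.14,102.8)
for r in regions_of('side','roller_mid')[:4]:
    w=W[r['pixels']]; print(r['p'],r['pixel'],np.nanpercentile(w,[2,50,98],axis=0))
E
```

```text
t 9.0 pos [0.5303 0.2899 0.1419] jawdir -64.8 delta [ 0.002  -0.0259  0.2937] turn 12.4 alt -167.6 q7 -105.8 w 0.0601 F [ 0.2  0.4 -3.1]
0.92 [192.8, 192.9] [[0.39060252 0.24363582 0.00789805]
 [0.42065196 0.25585821 0.03684477]
 [0.45259389 0.28578702 0.0523714 ]]
0.71 [250.3, 167.8] [[0.57178232 0.35322489 0.00869731]
 [0.59536709 0.36356954 0.03761582]
 [0.62478366 0.40936355 0.05263321]]
0.7 [230.9, 149.2] [[0.49952541 0.25268562 0.11990271]
 [0.51793318 0.27361314 0.14716129]
 [0.53665109 0.3074907  0.16289598]]
```

step_arm([
  [-1,0,-0.004,0.04,3],
  [-1,0,-0.008,0.09,6],
  [-1,0,-0.012,0.14,9],
  [-1,0,-0.017,0.19,12],
  [-1,0,-0.022,0.24,12],
  [-1,0,-0.026,0.275,12],
  [-1,0,-0.026,0.294,12],
  [-1,0,-0.026,0.294,12],
  [-1,0.03,-0.026,0.294,12],
  [-1,0.06,-0.026,0.294,12],
  [-1,0.069,-0.026,0.294,12],
  [-1,0.069,-0.026,0.294,12],
])

```text
time_s: 10.55
tool_pos: [0.6324, 0.0154, 0.0744]
tool_rot: [-141.6, 89.9, 141.7]
force: [0.7, -0.4, -2.5]
grip_width: 0.0597
```

```bash
python3 - <<'E'
from h import *
p,d=read_camera('side');W=cloud('side',d); save('s5.png',cv2.resize(p[130:330,180:380],(600,600),interpolation=2))
a=np.radians(12.8)
plan(.585+.044*np.cos(a),.0025+.044*np.sin(a),.063,102.8)
for t in('roller_mid','chock_mid'):
  for r in regions_of('side',t)[:4]:
    w=W[r['pixels']]; print(t,r['p'],r['pixel'],np.nanpercentile(w,[2,50,98],axis=0))
E
```

```text
t 10.6 pos [0.6332 0.015  0.0753] jawdir -76.7 delta [ 0.0123 -0.0058  0.0014] turn 0.5 alt -179.5 q7 -89.8 w 0.0601 F [ 0.3 -0.5 -3.6]
roller_mid 0.74 [303.8, 210.1] [[ 0.60365004 -0.01862584  0.04916532]
 [ 0.61767459  0.00500175  0.08326301]
 [ 0.64234419  0.04348784  0.09643057]]
roller_mid 0.67 [195.4, 193.0] [[0.39285687 0.24372888 0.01010295]
 [0.42105736 0.25540358 0.03722541]
 [0.45228962 0.28168653 0.05251041]]
roller_mid 0.52 [250.4, 167.7] [[0.57201774 0.35316526 0.00616253]
 [0.59623547 0.3635092  0.0373912 ]
 [0.62670151 0.41312295 0.05218589]]
chock_mid 0.67 [283.8, 227.6] [[ 0.5625352  -0.02529725  0.0332693 ]
 [ 0.57951715 -0.01381825  0.05207947]
 [ 0.60991812  0.02327108  0.0667185 ]]
```

View pics/s5.png

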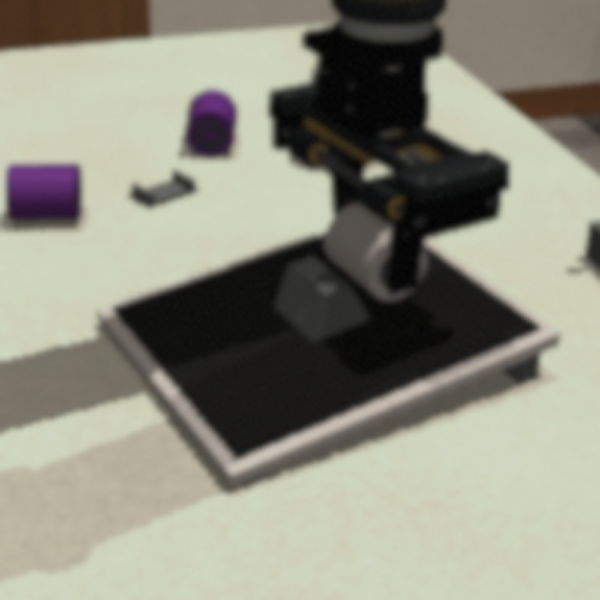

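The crop shows the roller held parallel to the chock, just uphill of it (crop 375,255), above the mat. I lower it gently.

step_arm([
  [-1,0.004,-0.001,0,0],
  [-1,0.008,-0.003,0,0],
  [-1,0.011,-0.004,0,0],
  [-1,0.011,-0.004,0,0],
])

```text
time_s: 11.2
tool_pos: [0.6289, 0.0125, 0.0638]
tool_rot: [-28.4, 90.0, -105.2]
force: [-1.6, 0.3, -0.3]
grip_width: 0.0596
```

step_arm([
  [-1,0.001,-0.001,0,0],
  [-1,0.001,-0.001,0,0],
])

```text
time_s: 11.45
tool_pos: [0.6288, 0.0125, 0.0638]
tool_rot: [72.8, 89.9, -4.0]
force: [-1.1, -0.6, 5.2]
grip_width: 0.0596
```

It rests on the mat, so I open and rise.

step_arm([
  [0.5,0,0,0,0],
  [0.7,0,0,0,0],
  [1,0,0,0,0],
  [1,0,0,0,0],
  [1,0,0,0,0],
  [1,-0.03,0,0,0],
  [1,-0.08,0,0,0],
  [1,-0.13,0,0,0],
  [1,-0.13,0,0,0],
  [1,-0.13,0,0,0],
])

```text
time_s: 12.7
tool_pos: [0.6276, 0.0123, 0.1921]
tool_rot: [-72.5, 90.0, -149.3]
force: [-0.3, -0.3, -0.6]
grip_width: 0.0869
```

```bash
python3 - <<'E'
from h import *
plan(.585,0,.2,103)
for k in range(2):
  p,d=read_camera('side');W=cloud('side',d)
  for t in('roller_mid','chock_mid','jar'):
    for r in regions_of('side',t)[:3]:
      w=W[r['pixels']]; q=w[w[:,2]>(.075 if t[0]=='r' else .059)]
      print(t,round(r['p'],2),np.round(r['pixel']),np.round(np.nanpercentile(w,[2,50,98],axis=0),3).tolist(),rect(q[:,:2]) if len(q)>9 else '')
save('s6.png',cv2.resize(p[130:330,180:380],(600,600),interpolation=2))
E
```

```text
t 12.7 pos [0.6276 0.0123 0.1921] jawdir -76.8 delta [-0.0079 -0.0443  0.0023] turn 0.2 alt -179.8 q7 -87.3 w 0.0869 F [-0.3 -0.3 -0.6]
roller_mid 0.84 [250. 167.] [[0.572, 0.354, 0.003], [0.596, 0.364, 0.037], [0.628, 0.503, 0.053]] 
roller_mid 0.77 [194. 194.] [[0.389, 0.243, 0.009], [0.42, 0.256, 0.036], [0.452, 0.281, 0.052]] 
roller_mid 0.57 [306. 220.] [[0.599, -0.022, 0.038], [0.621, -0.012, 0.072], [0.654, 0.04, 0.086]] (array([0.62417023, 0.01118869]), array([0.03748969, 0.06181899]), 15.603456497192383)
chock_mid 0.69 [284. 229.] [[0.562, -0.026, 0.031], [0.578, -0.013, 0.052], [0.606, 0.023, 0.067]] (array([0.58770801, 0.00226682]), array([0.03110517, 0.05301061]), 10.298511505126953)
jar 0.71 [294. 173.] [[0.682, 0.289, 0.003], [0.706, 0.298, 0.048], [0.742, 0.354, 0.097]] (array([0.67973547, 0.19401392]), array([0.30718521, 0.06371215]), 75.14659118652344)
roller_mid 0.81 [249. 169.] [[0.572, 0.354, 0.002], [0.596, 0.364, 0.036], [0.637, 0.527, 0.052]] 
roller_mid 0.68 [195. 193.] [[0.391, 0.244, 0.003], [0.421, 0.256, 0.036], [0.456, 0.289, 0.052]] 
jar 0.97 [295. 172.] [[0.682, 0.288, 0.002], [0.708, 0.297, 0.047], [0.747, 0.335, 0.098]] (array([0.67731171, 0.19648006]), array([0.30213516, 0.06336075]), 73.91603088378906)
```

View pics/s6.png

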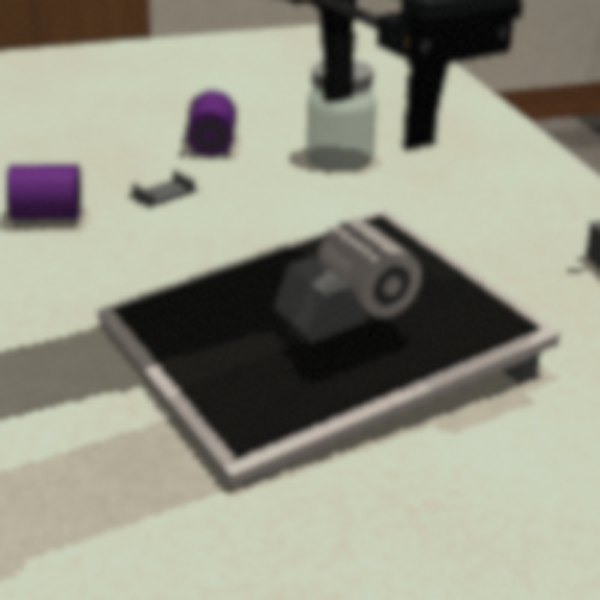

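The crop shows the roller (crop 375,270) lying against the chock's uphill side (chock at 318,298) with the fingers clear and the jar standing. I do one check that nothing moves, then hand in.

step_arm([
  [1,0,0,0,0],
  [1,0,0,0,0],
  [1,0,0,0,0],
  [1,0,0,0,0],
  [1,0,0,0,0],
  [1,0,0,0,0],
  [1,0,0,0,0],
  [1,0,0,0,0],
])

```text
time_s: 14.1
tool_pos: [0.628, 0.0124, 0.1925]
tool_rot: [-30.9, 90.0, -107.7]
force: [-0.5, -0.0, 0.6]
grip_width: 0.087
```

```bash
python3 - <<'E'
from h import *
p,d=read_camera('side');W=cloud('side',d)
a=near(W,(.625,.011),.035,.078,.1);b=near(W,(.585,.002),.03,.06,.0675)
print('roller top',rect(a[:,:2]),np.percentile(a[:,2],97),'chock',rect(b[:,:2]))
o=cv2.resize(p[130:330,180:380],(600,600),interpolation=2)[...,::-1]
print('diff to s6',cv2.absdiff(o,cv2.imread('pics/s6.png'))[200:].max())
print(env.sign_off())
E
```

```text
roller top (array([0.62436316, 0.01131824]), array([0.03750748, 0.06219749]), 13.801925659179688) 0.08578258616633291 chock (array([0.58936896, 0.00333747]), array([0.03179712, 0.05274953]), 13.2545804977417)
diff to s6 32
the job is handed in; nothing more can be done
None
```

I put the grey chock on the middle of the mat, then moved the aluminium roller from its saddle to the chock's uphill side and let it go. The job was handed in at about 14 s of the 64 s allowed. The hand-in gives no verdict.

- **Chock:** after release it lay at about (0.585, 0.002), within about 4 mm of the mat centre and square to within about 3°. The roller was still in its saddle then.
- **Roller:** it lies about 40 mm uphill of the chock in plan, and its axis is within about 2° of square. Its top at 0.086 m is about 2 mm above the 0.084 m I expected. Its fitted position was the same to within 0.2 mm about 1.3 s later.
- **Clearances:** the fingers are well above both parts, and the jar and the purple look-alikes were not touched.

Some checks disagreed or are weak:
- **Chock grip:** the chock sat about 10 mm lower in the jaws than planned, so I lowered it until the force showed contact.
- **Last chock fit:** the final top-face fit gave (0.589, 0.003), but some of the roller's points were mixed into it.
- **Stillness check:** the picture comparison still showed a peak difference of 32 grey levels, which I did not trace. I relied on the unchanged fitted position instead.
- **Contact:** I inferred roller-on-chock contact from the positions, not from a force reading.

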